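# Raise the bench guard window to its mark

### The arm

A 6-joint arm with a two-finger parallel gripper is mounted at the origin on the work surface. World frame = base frame: x ahead of the robot, y to its left, z up, the work surface at z = 0. Lengths are in m, angles in rad, forces in N, time in s.
With the tool pointing down it reaches from about 0.3 to 0.875 m from the base axis. Payload 6.4 kg.
Tool frame: the origin (TCP) lies midway between the tips of the shut fingers; the grasp point (between the pads) lies 19 mm behind it (grasp_offset is the distance from the TCP to the grasp point, in m); z points along the fingers, y is the line along which they close (so a half turn about z gives the same grasp; the last joint's range is limited). The gripper opens to 85 mm and grips with 20 to 120 N. Pads are 22 mm wide; open, the fingers measure 114 mm over their backs; the gripper's body (76 mm by 85 mm) begins 54 mm behind the grasp point. The pads swing forward as they close: fully open they stand 13 mm farther back than shut.
Start: joints at [-1.418, 0.181, 1.607, -0, 1.354, -0.206], TCP at [0.202, -0.538, 0.205] pointing down, gripper open.
Joint ranges: [-2.99, 2.99], [-0.89, 2.07], [0.3, 2.58], [-1.14, 4.28], [0, 2.63], [-3.12, 3.12]. Speed limits (rad/s): [2.57, 2.57, 3.01, 3.14, 3.14, 3.14].

### API

Orientations are given as a unit quaternion [w, x, y, z].
In Python, from bench import * gives the robot as it stands. The module is installed in compiled form; this text tells all that it offers.
- The arm moves only by the tool servo_tool, never from a script. Its argument "commands" is text: rows parted by semicolons, each of 7 numbers parted by spaces: the turn, a rotation vector about the tool's x, y, z in rad, then the shift along the tool's x, y, z in mm, then the opening, from 0 (shut) to 1 (fully open). In form: wx wy wz dx dy dz claw; .... A call has 1 to 5 rows; each row shifts and turns the commanded pose from where the row before left it, along the tool's axes as they then stand; what a row does not reach is not made up. A row lasts 1/8 s, in which the tool goes at most 62.5 mm and 10.7 degrees, less where a joint would pass 70% of its speed; a pose out of reach is approached as far as the arm can. A call with a gripper value outside its range is refused whole. The fingers move at their own pace and stop on an object; the grip force is fixed at half the most. Time passes only in rows, so rows that do not move let the fingers close. It gives the time, the measured TCP pose, the force, the opening and the grip force at its end, in the units of the state.
- get_obs(): the state, without advancing time (a new reading comes with each control period).
- camera(name): name is "scene" or "top" or "wrist"; returns the picture (480x640x3 uint8, blue, green, red); there is no depth.
- calibration(name): a dict with "fx", "fy", "cx", "cy" (pixels), "k1" (the pictures are not rectified: a ray, as slopes to the right and down, at radius r is drawn at 1 + k1 r^2 times it, then the intrinsics apply), "R" (3x3) and "t" (3): a world point X has camera coordinates R X + t. Camera axes: x right, y down, z forward; pixel columns grow to the right and rows downward; lengths in m; the calibration is good to about 2 mm. A picture is of the moment at which its call begins: read the wrist's pose just before it. calibration takes no time and is no camera call; for the wrist camera it gives the pose at the moment of the call.
- hand_in(): hands the job in; it is judged then, once.
The state is a dict: "time_s": time; "q": joint angles; "dq": joint speeds; "joint_efforts": joint torques, N m; "eef_pos": TCP position; "eef_rot": TCP orientation; "wrist_force": force on the tool from outside, world axes, zero at the start; "torque": the same for the moment, N m; "opening": opening from 0.0 (shut) to 1.0 (fully open); "grasp_force": force on a finger pad.
Only numpy, scipy, OpenCV 4.12 (cv2) and the standard library are available. Lean on these libraries where they do the work, as an engineer would, in place of code of your own. Each camera call takes 0.05 s, during which the arm holds its last target. There are 200 camera calls.

### The job

Open the sliding guard window in front of the gear housing: with the fingers, push it up from beneath its lip until the underside of the lip is level with the pointer clamped on the side rail, then leave it standing there and take the hand away. Do not pinch the lip, do not shift the pointer, and leave the socket, gear ring, multimeter and grease tub where they are.

Things in the scene. Friction and masses are not known exactly. Their poses are not given: they have to be found in the camera images.
- lip_edge (a point): Middle of the lower outer edge of the window's lip, the edge farthest from the pane. Axes: z up the slope along which the window slides, leaning 35 degrees back from vertical (away from the robot's side); x into the window, square to its plane (forward and down); y along the lip to the left. The lip's underside lies in this x-y plane and reaches 44 mm inward (+x).
- lip_root (a point): Lower plate of the lip, pushed from beneath: bare aluminium shelf 260 mm long, 6 mm thick, standing 44 mm out square from the window. The point: middle of its underside at the window's front; axes as lip_edge. Under it the window goes on 50 mm down the slope; in front the space is open. Its root starts 110 to 147 mm above the bench; a fixed sill 45 mm high stands 50 mm before guard's origin.
- lip_cap (a point): Upper plate of the lip, aluminium, 260 mm long, 6 mm thick, only 29 mm deep, fixed on the lower plate. The point: middle of its upper outer edge; axes as lip_edge. Fingers pressing on it and on the lower plate at once count as pinching.
- window (a joint): Travel of the window (clear pane in a white frame, 288 x 200 mm) up its slope, m: 0 fully down, 0.20 top stop; starts at 0 to 0.045. Counterweighted: a steel weight on a rod at the guard's left sinks as it rises. It moves with about 2 to 5 N and stays where it is left when pushed slowly.
- mark_point (a point): Tip of the pointer: a dark steel tab 6 mm thick on a clamp (16 x 40 x 22 mm) on the front of the guard's right-hand (-y) rail, just past the lip's right end; half-way up the tab. Axes as lip_edge. At the mark, lip_edge is as far up the slope (z of these axes) as this point; it starts 60 to 180 mm below. The clamp is held by 15 N of friction and can be knocked along the rail.
- guard: Fixed guard frame, 360 mm wide, 430 mm high. Origin on the bench, 110 mm under the middle of the lip's root with the window fully down. x through the window, away from the robot, y left, z up. Its two 26 mm aluminium rails at y = +-158 mm rise along the slope; it spans x = -65 to 275 mm; the counterweight's rod is at x = 235, y = 205 mm.
- socket_mid (a point): Bystander: steel socket standing upright, 26 mm across, 40 mm tall; point at its centre.
- gear_ring_mid (a point): Bystander: dark steel ring lying flat, 60 mm across, 18 mm thick; point at its centre.
- multimeter_mid (a point): Bystander: orange multimeter lying on its back, 160 x 80 x 34 mm; point at its centre.
- grease_tub_mid (a point): Bystander: yellow tub with white cap, 76 mm across, 75 mm tall; point at its centre.

How it is judged:
On the way:
1. the fingers push on the lip's lower plate while the window is still more than 20 mm short of the mark (contact force between the fingers and window_c0 above 0.5 N and z of lip_edge in the frame of mark_point below -0.02 m), for 0.2 s.
At the end, for the whole second after the job is handed in: The underside of the lip is within 8 mm of the pointer along the slope, the window stands still, the pointer is within 4 mm of where it was, and each bystander within 30 mm of where it stood (z of lip_edge in the frame of mark_point between -0.008 and 0.008 m and velocity of joint window between -0.005 and 0.005 m/s and distance of mark_point from where it was at the start of the episode below 0.004 m and distance of each of socket_mid, gear_ring_mid, multimeter_mid, grease_tub_mid from where it was at the start of the episode below 0.03 m); the robot touches nothing.
It fails at once if the lip is pinched: fingers press on its lower and upper plates at once (contact force between the fingers and window_c0 above 1 N and contact force between the fingers and window_c1 above 1 N).
It fails at once if the pointer is shifted (distance of mark_point from where it was at the start of the episode above 0.004 m).
It fails at once if a bystander is moved or lifted (distance of any of socket_mid, gear_ring_mid, multimeter_mid, grease_tub_mid from where it was at the start of the episode above 0.03 m).
It also fails if it takes over 40 s, if anything falls off the work surface, if the arm or the gripper's body presses on something with over 40 N, if the wrist force passes 120 N, or if a joint passes its speed limit or range.

## Working session

There is one attempt and no reset: what is moved stays moved. The work goes in short steps, Python scripts to look and compute and a tool call to move; the robot and the scene stay as the last step left them, time stands still between calls to the robot, and variables do not carry over. Pictures are saved under pics/ and viewed, at most 10 in all, crops included, and the job is handed in when it is done.

Besides the shell and the picture viewer there is one more tool, called after "Request:" as name(argument=value, ...) on one line, values as JSON. servo_tool: Moves the arm, as the interface text tells. Its arguments: {"type":"object","properties":{"commands":{"type":"string"}},"required":["commands"]}

```bash
mkdir -p pics
python3 - <<'E'
from bench import *
import cv2
o=get_obs();print({k:o[k] for k in('time_s','eef_pos','eef_rot','opening')})
for n in('scene','top'):
    cv2.imwrite(f'pics/{n}0.png',camera(n));c=calibration(n);print(n,c)
E
```

```text
{'time_s': 0.0, 'eef_pos': array([ 0.20181092, -0.53776349,  0.20437168]), 'eef_rot': array([-8.98513363e-04,  9.83951327e-01,  1.78434802e-01,  7.43461581e-06]), 'opening': 0.9994936074000818}
scene {'fx': 584.2722883238781, 'fy': 584.2722883238781, 'cx': 317.6430422160209, 'cy': 234.8834781423966, 'k1': 0.04649214152460316, 'R': array([[-0.74337691,  0.66871703, -0.01443273],
       [ 0.43959397,  0.47218239, -0.76406867],
       [-0.50413085, -0.57433555, -0.64497346]]), 't': array([ 0.37212431, -0.15268833,  1.39594372])}
top {'fx': 443.2145125129876, 'fy': 443.2145125129876, 'cx': 316.87614827735575, 'cy': 240.9625327948594, 'k1': -0.07901453464641342, 'R': array([[-0.02249308, -0.99973462,  0.0049751 ],
       [-0.99383626,  0.02181948, -0.10868946],
       [ 0.10855206, -0.0073892 , -0.9940633 ]]), 't': array([0.00817107, 0.48911317, 0.99251164])}
```

View pics/scene0.png

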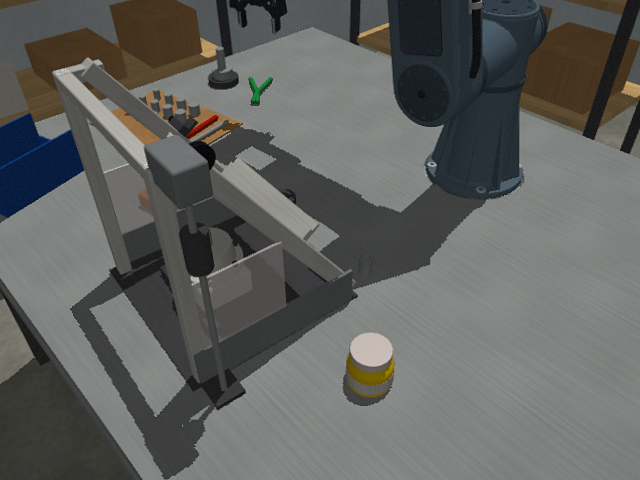

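View pics/top0.png

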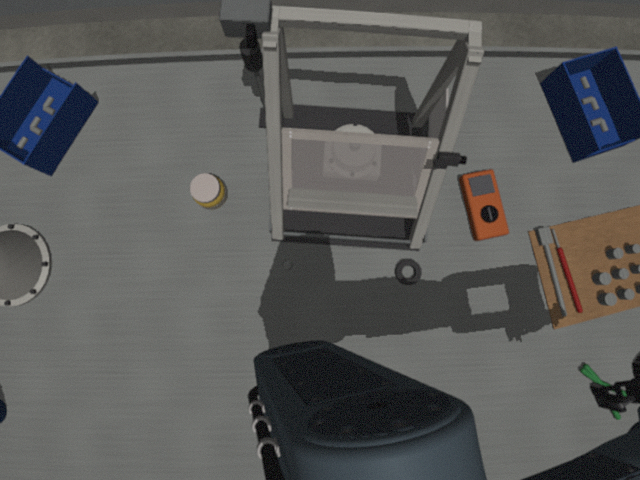

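The pictures show the guard in the top view (rail feet near (278,238) and (418,245), lip around rows 195-215, pointer near (450,158)). The ring is at (407,271), multimeter at (485,205), and tub at (207,190). I'll zoom in for precise corners.

Run:
```python
import cv2
a=cv2.imread('pics/top0.png')[95:255,255:495]
cv2.imwrite('pics/topc.png',cv2.convertScaleAbs(cv2.resize(a,(792,528),interpolation=cv2.INTER_CUBIC),alpha=1.4))
a=cv2.imread('pics/scene0.png')[50:310,100:360]
cv2.imwrite('pics/scenec.png',cv2.convertScaleAbs(cv2.resize(a,(598,598),interpolation=cv2.INTER_CUBIC),alpha=1.4))
```

```text
(no output)
```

View pics/topc.png

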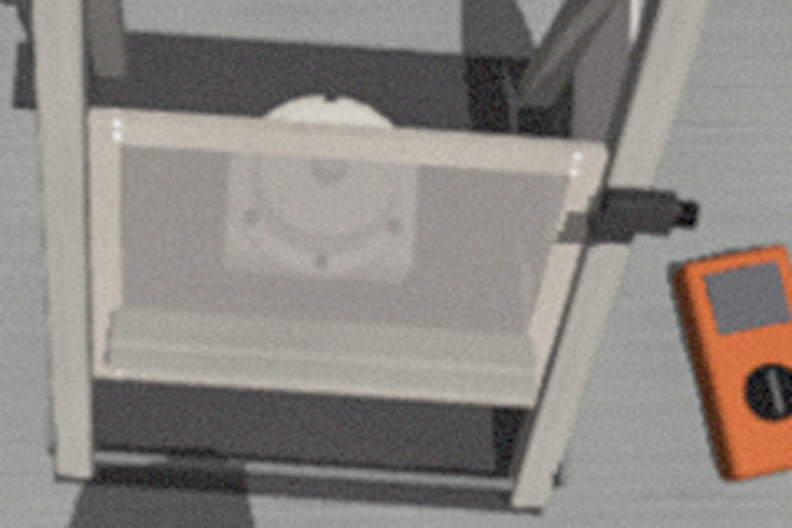

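View pics/scenec.png

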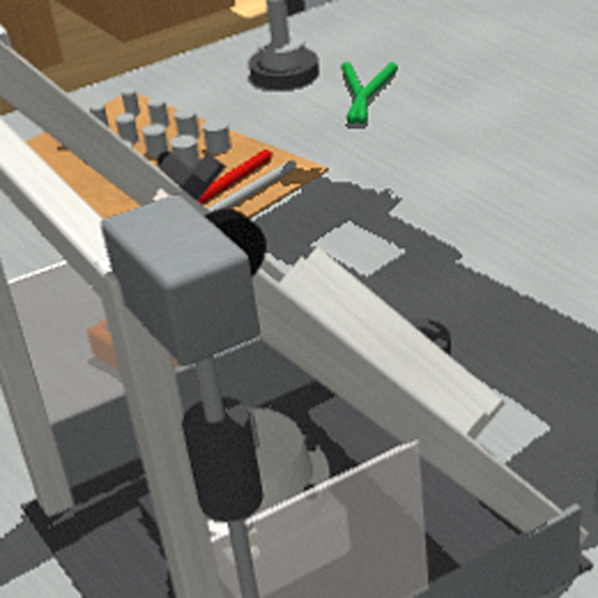

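The top crop shows the lip's outer edge from about (108,370) to (530,398), and the pointer tab from (555,228) to its clamp near (640,212). The scene crop shows the lip's left outer corner near (503,405) and its right one near (318,250). Next I'll triangulate these.

```bash
cat > h.py <<'E'
from bench import *
import numpy as np, cv2
from scipy.spatial.transform import Rotation as Ro
def ray(c,px):
    d=(np.array(px,float)-[c['cx'],c['cy']])/[c['fx'],c['fy']]
    u=d.copy()
    for _ in range(20): u=d/(1+c['k1']*(u@u))
    R=np.array(c['R']); v=R.T@np.append(u,1); return -R.T@np.array(c['t']),v/np.linalg.norm(v)
def proj(c,X):
    p=np.array(c['R'])@X+c['t'];u=p[:2]/p[2];u=u*(1+c['k1']*(u@u));return u*[c['fx'],c['fy']]+[c['cx'],c['cy']]
def tri(rs):
    A=sum(np.eye(3)-np.outer(v,v) for o,v in rs);b=sum((np.eye(3)-np.outer(v,v))@o for o,v in rs)
    X=np.linalg.solve(A,b);return X,[np.linalg.norm(np.cross(X-o,v)) for o,v in rs]
def plane(r,p,n): o,v=r; return o+v*((p-o)@n)/(v@n)
def rot(o): q=o['eef_rot'];return Ro.from_quat([q[1],q[2],q[3],q[0]])
E
python3 - <<'E'
from h import *
np.set_printoptions(precision=4,suppress=True)
T=calibration('top');S=calibration('scene')
t=lambda x,y:ray(T,(255+x/3.3,95+y/3.3)); s=lambda x,y:ray(S,(100+x/2.3,50+y/2.3))
L=tri([t(108,370),s(503,405)]);R=tri([t(530,398),s(318,250)]);print('lipL',L,'lipR',R,np.linalg.norm(L[0]-R[0]))
print('clamp',tri([t(640,212),s(190,175)]),'tip',tri([t(557,228),s(160,155)]))
z=np.array([0,0,1.])
print('railfeet z0',plane(t(75,477),0*z,z),plane(t(530,507),0*z,z),'z.06',plane(t(75,477),.06*z,z),plane(t(530,507),.06*z,z))
for n,p,h in(('ring',(407,271),.018),('socket',(288,265),.04),('tub',(207,190),.075)): print(n,plane(ray(T,p),h*z,z))
E
```

```text
lipL (array([0.5436, 0.0548, 0.1661]), [np.float64(0.0004604057777785457), np.float64(0.0004604057777784218)]) lipR (array([ 0.5216, -0.2014,  0.1694]), [np.float64(0.0018395292639218552), np.float64(0.0018395292639217886)]) 0.2571183980029053
clamp (array([ 0.6076, -0.2449,  0.2576]), [np.float64(0.002101125299251458), np.float64(0.0021011252992516397)]) tip (array([ 0.6164, -0.2105,  0.2831]), [np.float64(0.027097025644280764), np.float64(0.027097025644280782)])
railfeet z0 [0.4975 0.0894 0.    ] [ 0.4687 -0.2362  0.    ] z.06 [0.4906 0.0846 0.06  ] [ 0.4635 -0.2223  0.06  ]
ring [ 0.4157 -0.2096  0.018 ]
socket [0.4346 0.0638 0.04  ]
tub [0.6035 0.2399 0.075 ]
```

```bash
cat >> h.py <<'E'
psi=np.arctan2(-.0855,.996)
def Rt(deg):  # tool z 'deg' below horizontal along guard x; tool x up
    a=np.radians(deg);z=np.array([np.cos(a)*np.cos(psi),np.cos(a)*np.sin(psi),-np.sin(a)]);y=np.array([np.sin(psi),-np.cos(psi),0])
    return Ro.from_matrix(np.c_[np.cross(y,z),y,z])
def rep(P,deg):
    o=get_obs();R=rot(o);p=np.array(o['eef_pos'])
    print('t',o['time_s'],'p',p.round(4),'turn',(R.inv()*Rt(deg)).as_rotvec().round(3),'shift now',(R.inv().apply(P-p)*1e3).round(1),'shift after turn',(Rt(deg).inv().apply(P-p)*1e3).round(1),'F',np.round(o['wrist_force'],1),'q',np.round(o['q'],2))
E
python3 -c "
from h import *
rep(np.array([.42,-.07,.25]),20)"
```

```text
t 0.1 p [ 0.2018 -0.5378  0.2045] turn [-0.273  1.201  0.386] shift now [ 368.6 -361.5  -44.9] shift after turn [ 103.5 -484.8  151.1] F [0.5 0.1 0.1] q [-1.42  0.18  1.61 -0.    1.35 -0.21]
```

Request:
servo_tool(commands="0 0 0 37 -36 -9 0; 0 0 0 37 -36 -9 0; 0 0 0 37 -36 -9 0; 0 0 0 37 -36 -9 0; 0 0 0 37 -36 -9 0")

```text
time_s: 0.72
eef_pos: [0.3122, -0.3031, 0.2502]
eef_rot: [-0.0, 0.984, 0.178, 0.0]
wrist_force: [0.8, -0.6, -0.5]
opening: 0.001
grasp_force: 0.0
```

Request:
servo_tool(commands="0 0 0 37 -36 0 0; 0 0 0 37 -36 0 0; 0 0 0 37 -36 0 0; 0 0 0 37 -36 0 0; 0 0 0 37 -36 0 0")

```text
time_s: 1.35
eef_pos: [0.4223, -0.0697, 0.2502]
eef_rot: [0.0, 0.984, 0.178, 0.0]
wrist_force: [0.5, -0.4, 0.2]
opening: -0.0
grasp_force: 0.0
```

```bash
python3 -c "
from h import *
rep(np.array([.42,-.07,.25]),20)"
```

```text
t 1.35 p [ 0.4223 -0.0697  0.2502] turn [-0.271  1.2    0.387] shift now [-2.2 -0.5  0.2] shift after turn [-0.9  0.5 -2. ] F [ 0.5 -0.4  0.2] q [-0.44 -0.2   1.9  -0.    1.45  0.77]
```

Request:
servo_tool(commands="-0.034 0.15 0.048 0 0 0 0; -0.034 0.15 0.048 0 0 0 0; -0.034 0.15 0.048 0 0 0 0; -0.034 0.15 0.048 0 0 0 0")

```text
time_s: 1.85
eef_pos: [0.4222, -0.0709, 0.2504]
eef_rot: [0.014, 0.949, 0.077, 0.304]
wrist_force: [-1.3, -0.0, -0.4]
opening: -0.001
grasp_force: 0.0
```

Request:
servo_tool(commands="-0.034 0.15 0.048 0 0 0 0; -0.034 0.15 0.048 0 0 0 0; -0.034 0.15 0.048 0 0 0 0; -0.034 0.15 0.048 0 0 0 0")

```text
time_s: 2.35
eef_pos: [0.4932, -0.1053, 0.3038]
eef_rot: [0.013, 0.839, -0.03, 0.543]
wrist_force: [0.3, 0.8, -0.3]
opening: 0.001
grasp_force: 0.0
```

```bash
python3 -c "
from h import *
rep(np.array([.475,-.068,.138]),20)
cv2.imwrite('pics/w1.png',camera('wrist'))"
```

```text
t 2.35 p [ 0.4932 -0.1053  0.3038] turn [-0.023  0.073 -0.003] shift now [-160.   -34.2   49.3] shift after turn [-163.1  -35.6   36.7] F [ 0.3  0.8 -0.3] q [-1.08 -0.89  2.58  1.14  1.03  0.14]
```

View pics/w1.png

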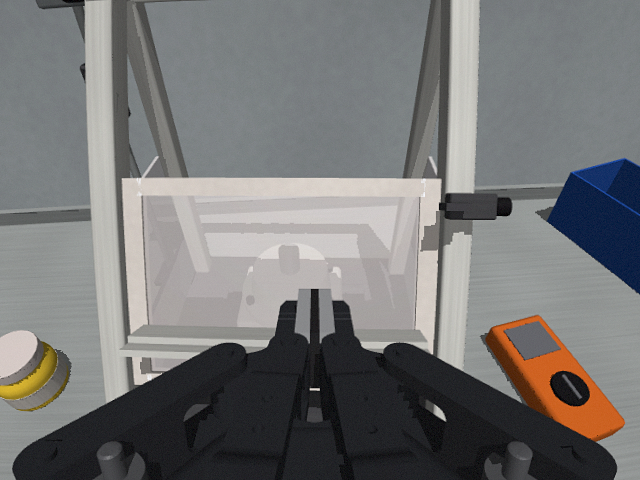

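The wrist view shows the arm out of its plane: the lip spans (125,350)–(430,350) and the pointer tip is near (443,207). The joints read q2 -0.89 and q3 2.58, so both sit at their limits because the retracted straight-on pose is out of reach. I'll fit the arm's kinematics from the recorded poses and pick a yawed approach.

```bash
cat >> h.py <<'E'
from scipy.optimize import least_squares
E_=lambda a,x:Ro.from_euler(a,x)
def fk(q,m):
    a,L1,e,L2,h,L3,d=m
    R1=E_('z',q[0]);R2=R1*E_('y',q[1]);R3=R2*E_('y',q[2]);R4=R3*E_('z',q[3]);R5=R4*E_('y',q[4]);R6=R5*E_('z',q[5])
    p=np.array([0,0,h])+R1.apply([a,0,0])+R2.apply([0,0,L1])+R3.apply([e,0,L2])+R5.apply([d,0,L3])
    return p,R6
E
cat > fit.py <<'E'
from h import *
np.set_printoptions(precision=3,suppress=True)
o=get_obs()
D=[([-1.418,.181,1.607,0,1.354,-.206],[.2018,-.5378,.2044]),([-.44,-.2,1.9,0,1.45,.77],[.4223,-.0697,.2502]),(o['q'],o['eef_pos'])]
f=lambda m:np.concatenate([(fk(q,m)[0]-p) for q,p in D]+[.02*(m-np.array([0,.4,0,.4,.3,.3,0]))])
r=least_squares(f,[0,.4,0,.4,.3,.3,0]);print(r.x,r.fun[:9]*1e3)
print('Rerr',(fk(o['q'],r.x)[1].inv()*rot(o)).as_rotvec())
np.save('m.npy',r.x)
lo=[-2.99,-.89,.3,-1.14,0,-3.12];hi=[2.99,2.07,2.58,4.28,2.63,3.12]
gx=np.array([np.cos(psi),np.sin(psi),0]);gy=np.array([-np.sin(psi),np.cos(psi),0])
s=.574*gx+[0,0,.819];n=.819*gx-[0,0,.574]
LE=np.array([.533,-.0735,.162])
Rf=fk(o['q'],r.x)[1].inv()*rot(o)
for yaw in(20,35,50):
  for pit in(15,25,35):
    y=np.radians(yaw)
    # tool x up-ish: turn straight-on tool about window slope axis s
    R=Ro.from_rotvec(s/np.linalg.norm(s)*y)*Rt(pit)
    for nm,P in(('out',LE+.034*n-.035*s+.03*gy-.08*R.apply([0,0,1])),('in',LE+.034*n-.035*s+.03*gy),('up',LE+.034*n+.12*s+.03*gy)):
        best=None
        for q0 in([-.6,-.5,2.2,.7,1,.5],[-.4,-.2,2,1.,1,0]):
            g=lambda q:np.concatenate([(fk(q,r.x)[0]-P)*10,(R.inv()*fk(q,r.x)[1]).as_rotvec()])
            b=least_squares(g,q0,bounds=(lo,hi))
            if best is None or b.cost<best.cost: best=b
        print(yaw,pit,nm,'%.5f'%best.cost,best.x,'z',R.apply([0,0,1]))
E
python3 fit.py
```

```text
[0.088 0.521 0.354 0.611 0.581 0.412 0.136] [-115.679  -21.442   -0.034  -55.638 -102.917    0.97     0.26    -3.125
   -1.048]
Rerr [0.    0.    1.571]
20 15 out 0.00000 [-1.28   1.462  1.848  1.65   1.353  0.03 ] z [ 0.944  0.242 -0.226]
20 15 in 0.00000 [-0.846  1.454  1.802  2.065  1.396  0.099] z [ 0.944  0.242 -0.226]
20 15 up 0.00000 [-0.684  0.99   1.975  2.166  1.24   0.353] z [ 0.944  0.242 -0.226]
20 25 out 0.00000 [-1.269  1.191  1.996  1.603  1.173  0.165] z [ 0.883  0.262 -0.389]
20 25 in 0.00000 [-0.905  1.246  1.93   1.961  1.185  0.18 ] z [ 0.883  0.262 -0.389]
20 25 up 0.00000 [-0.76   0.677  2.062  1.897  1.003  0.629] z [ 0.883  0.262 -0.389]
20 35 out 0.00000 [-1.182  0.799  2.112  1.479  1.006  0.509] z [ 0.796  0.275 -0.539]
20 35 in 0.00000 [-0.919  0.96   2.032  1.794  0.961  0.408] z [ 0.796  0.275 -0.539]
20 35 up 0.00000 [-0.756  0.282  2.072  1.43   0.853  1.219] z [ 0.796  0.275 -0.539]
35 15 out 0.00000 [-1.234  1.321  1.698  1.397  1.429  0.462] z [ 0.87   0.466 -0.161]
35 15 in 0.00000 [-0.983  1.353  1.677  1.648  1.399  0.452] z [ 0.87   0.466 -0.16
[... 683 characters left out ...]
58 -0.066]
50 15 in 0.00000 [-0.943  1.344  1.506  1.463  1.534  0.747] z [ 0.75   0.658 -0.066]
50 15 up 0.00000 [-0.808  1.014  1.612  1.575  1.492  0.973] z [ 0.75   0.658 -0.066]
50 25 out 0.00000 [-1.096  1.126  1.571  1.186  1.505  0.889] z [ 0.681  0.699 -0.221]
50 25 in 0.00000 [-0.943  1.172  1.569  1.327  1.432  0.865] z [ 0.681  0.699 -0.221]
50 25 up 0.00000 [-0.809  0.843  1.635  1.404  1.418  1.139] z [ 0.681  0.699 -0.221]
50 35 out 0.00000 [-1.036  0.93   1.619  1.078  1.442  1.05 ] z [ 0.59   0.718 -0.369]
50 35 in 0.00000 [-0.907  1.     1.613  1.192  1.353  1.022] z [ 0.59   0.718 -0.369]
50 35 up 0.00000 [-0.776  0.688  1.633  1.233  1.378  1.33 ] z [ 0.59   0.718 -0.369]
```

```bash
python3 - <<'E'
s=open('h.py').read()
s=s.replace("a,L1,e,L2,h,L3,d=m","a,L1,e,L2,h,L3,d,b=m").replace("R1.apply([a,0,0])","R1.apply([a,b,0])").replace("E_('z',q[5])","E_('z',q[5]+np.pi/2)")
open('h.py','w').write(s)
s=open('fit.py').read()
s=s.replace(".3,.3,0]",".3,.3,0,0.118]").replace(".02*(m",".002*(m")
s=s.replace("for yaw in(20,35,50)","for yaw in(0,20,35,50)").replace("(15,25,35)","(20,30)")
open('fit.py','w').write(s)
E
python3 fit.py
```

```text
[-0.039  0.443  0.131  0.569  0.361  0.342  0.006  0.117] [-0.382 -0.071  0.007  0.147  0.365 -0.003  0.002 -0.011 -0.005]
Rerr [0. 0. 0.]
0 20 out 0.03045 [-0.709  0.44   2.58   2.621  1.31  -1.538] z [ 0.936 -0.08  -0.342]
0 20 in 0.00000 [-0.64   0.214  2.472  2.424  0.852 -1.258] z [ 0.936 -0.08  -0.342]
0 20 up 0.00000 [-0.478 -0.108  2.327  2.182  0.454 -0.803] z [ 0.936 -0.08  -0.342]
0 30 out 0.01363 [-0.681 -0.55   2.58   1.013  0.546  0.229] z [ 0.863 -0.074 -0.5  ]
0 30 in 0.00000 [-0.586 -0.007  2.464  2.149  0.52  -0.912] z [ 0.863 -0.074 -0.5  ]
0 30 up 0.00000 [-0.451 -0.191  2.254  1.384  0.32   0.008] z [ 0.863 -0.074 -0.5  ]
20 20 out 0.00000 [-1.346  0.138  2.495  1.377  1.319 -0.837] z [ 0.917  0.253 -0.309]
20 20 in 0.00000 [-0.987  0.319  2.359  1.708  1.151 -0.878] z [ 0.917  0.253 -0.309]
20 20 up 0.00000 [-0.765  0.021  2.233  1.654  0.962 -0.415] z [ 0.917  0.253 -0.309]
20 30 out 0.00000 [-1.208 -0.122  2.475  1.247  1.201 -0.484] z [ 0.843  0.27  -0.466]
20 30 in 0.00000 [-0.921  0.139  2.346  1.511  0.99  -0.588] z [ 0.843  0.27  -0.466]
20 30 up 0.00000 
[... 404 characters left out ...]
08 -0.397]
35 30 in 0.00000 [-0.999  0.331  2.172  1.308  1.255 -0.526] z [ 0.765  0.508 -0.397]
35 30 up 0.00000 [-0.825  0.139  2.023  1.304  1.222 -0.145] z [ 0.765  0.508 -0.397]
50 20 out 0.00000 [-1.233  0.609  1.992  1.135  1.656 -0.619] z [ 0.718  0.681 -0.144]
50 20 in 0.00000 [-1.042  0.637  1.987  1.3    1.557 -0.608] z [ 0.718  0.681 -0.144]
50 20 up 0.00000 [-0.882  0.412  1.9    1.417  1.525 -0.283] z [ 0.718  0.681 -0.144]
50 30 out 0.00000 [-1.168  0.476  1.971  1.047  1.602 -0.473] z [ 0.638  0.711 -0.296]
50 30 in 0.00000 [-0.998  0.528  1.97   1.18   1.486 -0.472] z [ 0.638  0.711 -0.296]
50 30 up 0.00000 [-0.853  0.352  1.843  1.257  1.492 -0.151] z [ 0.638  0.711 -0.296]
```

```bash
cat >> h.py <<'E'
gx=np.array([np.cos(psi),np.sin(psi),0]);gy=np.array([-np.sin(psi),np.cos(psi),0])
s=.5736*gx+[0,0,.8192];n=.8192*gx-[0,0,.5736]
LE=np.array([.533,-.0735,.162])
RT=Ro.from_rotvec(s*np.radians(35))*Rt(20)
Pin=LE+.034*n-.035*s+.03*gy; Pout=Pin-.08*RT.apply([0,0,1])
M=np.load('m.npy')
def ik(P,R,q0):
    b=least_squares(lambda q:np.concatenate([(fk(q,M)[0]-P)*10,(R.inv()*fk(q,M)[1]).as_rotvec()]),np.clip(q0,[-2.98,-.88,.31,-1.13,.01,-3.1],[2.98,2.06,2.57,4.27,2.62,3.1]),bounds=([-2.99,-.89,.3,-1.14,0,-3.12],[2.99,2.07,2.58,4.28,2.63,3.12]))
    return b.x,b.cost
def go(P):
    o=get_obs();R=rot(o);p=np.array(o['eef_pos'])
    print('t',o['time_s'],'p',p.round(4),'turn',(R.inv()*RT).as_rotvec().round(3),'shift now',(R.inv().apply(P-p)*1e3).round(1),'after',(RT.inv().apply(P-p)*1e3).round(1),'F',np.round(o['wrist_force'],1),'q',np.round(o['q'],2))
E
python3 - <<'E'
from h import *
print(Pin,Pout);go(Pout)
o=get_obs();R0=rot(o);q=o['q'];rv=(R0.inv()*RT).as_rotvec();p=np.array(o['eef_pos'])
for k in range(6):
    q,c=ik(p,R0*Ro.from_rotvec(rv*k/5),q);print(q.round(2),round(c,5))
for k in range(1,5):
    q,c=ik(p+(Pout-p)*k/4,RT,q);print(q.round(2),round(c,5))
E
```

```text
[ 0.54331417 -0.04427507  0.1138256 ] [ 0.47603003 -0.08298691  0.13317082]
t 2.4 p [ 0.4941 -0.1057  0.3065] turn [0.574 0.066 0.135] shift now [-166.6  -19.5   52.2] after [-168.9   30.3   37.7] F [ 1.1 -0.6  1.6] q [-1.08 -0.89  2.58  1.15  1.02  0.14]
[-1.08 -0.89  2.57  1.15  1.03  0.14] 0.0
[-1.19 -0.75  2.53  1.22  1.19  0.01] 0.0
[-1.24 -0.58  2.47  1.26  1.33 -0.1 ] 0.0
[-1.27 -0.41  2.4   1.26  1.44 -0.17] 0.0
[-1.28 -0.25  2.32  1.26  1.53 -0.22] 0.0
[-1.27 -0.1   2.24  1.25  1.62 -0.26] 0.0
[-1.28 -0.    2.26  1.24  1.59 -0.37] 0.0
[-1.29  0.12  2.27  1.23  1.55 -0.49] 0.0
[-1.3   0.25  2.26  1.23  1.52 -0.61] 0.0
[-1.31  0.39  2.24  1.23  1.48 -0.73] 0.0
```

Request:
servo_tool(commands="0.115 0.013 0.027 0 0 0 0; 0.115 0.013 0.027 0 0 0 0; 0.115 0.013 0.027 0 0 0 0; 0.115 0.013 0.027 0 0 0 0; 0.115 0.013 0.027 0 0 0 0")

```text
time_s: 3.02
eef_pos: [0.4924, -0.1038, 0.3024]
eef_rot: [-0.263, 0.787, 0.071, 0.553]
wrist_force: [-0.7, -0.4, 0.3]
opening: 0.004
grasp_force: 0.0
```

```bash
python3 -c "
from h import *
go(Pout)"
```

```text
t 3.025 p [ 0.4924 -0.1038  0.3024] turn [-0.009  0.012 -0.005] shift now [-163.7   32.4   38.9] after [-164.3   31.3   37.2] F [-0.7 -0.4  0.3] q [-1.28 -0.13  2.3   1.23  1.62 -0.28]
```

Request:
servo_tool(commands="0 0 0 -33 6.5 0 0; 0 0 0 -33 6.5 0 0; 0 0 0 -33 6.5 8 0; 0 0 0 -33 6.5 15 0; 0 0 0 -32 6.5 15 0")

```text
time_s: 3.65
eef_pos: [0.4756, -0.0832, 0.1323]
eef_rot: [-0.261, 0.788, 0.071, 0.553]
wrist_force: [0.0, -0.7, 0.3]
opening: 0.002
grasp_force: 0.0
```

```bash
python3 -c "
from h import *
go(Pin)
cv2.imwrite('pics/w2.png',camera('wrist'))"
```

```text
t 3.65 p [ 0.4756 -0.0832  0.1323] turn [-0.006  0.012 -0.003] shift now [ 1.9  0.1 80.2] after [ 0.9 -0.3 80.2] F [ 0.  -0.7  0.3] q [-1.31  0.37  2.35  1.22  1.45 -0.81]
```

View pics/w2.png

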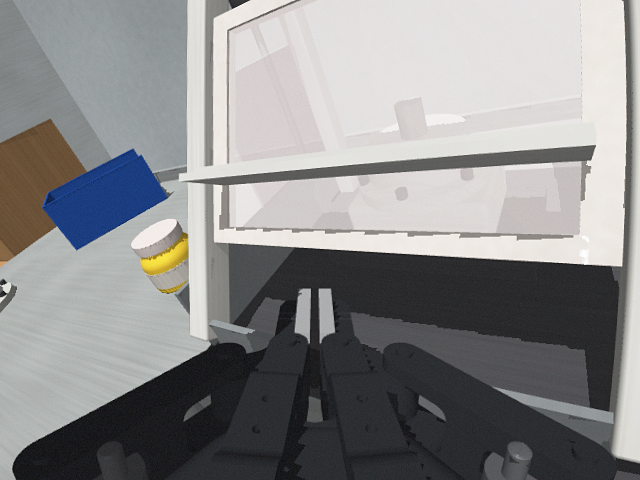

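The wrist view shows the fingertips at (315,290), below the lip's underside, which runs (185,178)–(595,150). The way in is clear.

Request:
servo_tool(commands="0 0 0 0 0 20 0; 0 0 0 0 0 20 0; 0 0 0 2 0 15 0; 0 0 0 0 0 10 0; 0 0 0 0 0 10 0")

```text
time_s: 4.32
eef_pos: [0.5397, -0.0474, 0.1169]
eef_rot: [-0.261, 0.787, 0.071, 0.554]
wrist_force: [0.7, 0.4, 0.1]
opening: 0.003
grasp_force: 0.0
```

```bash
python3 -c "
from h import *
go(Pin+.01*s); print('s in tool (mm per 10)',rot(get_obs()).inv().apply(s)*10)
p,R=np.array(get_obs()['eef_pos']),RT
q=get_obs()['q']
for k in(0,.05,.1,.15,.2):
  q,c=ik(p+k*s,R,q);print(q.round(2),round(c,5))"
```

```text
t 4.325 p [ 0.5397 -0.0474  0.1169] turn [-0.005  0.011 -0.002] shift now [ 7.7 -0.2  7.8] after [ 7.6 -0.2  7.9] F [0.7 0.4 0.1] q [-1.07  0.44  2.3   1.44  1.35 -0.81]
s in tool (mm per 10) [ 9.68745493e+00 -8.16420978e-03  2.48268210e+00]
[-1.07  0.46  2.19  1.44  1.37 -0.72] 0.0
[-1.    0.36  2.17  1.47  1.34 -0.59] 0.0
[-0.93  0.27  2.14  1.49  1.31 -0.47] 0.0
[-0.88  0.21  2.09  1.5   1.28 -0.35] 0.0
[-0.83  0.16  2.04  1.49  1.25 -0.24] 0.0
```

Request:
servo_tool(commands="0 0 0 3.9 0 1 0; 0 0 0 3.9 0 1 0; 0 0 0 3.9 0 1 0; 0 0 0 3.9 0 1 0; 0 0 0 3.9 0 1 0")

```text
time_s: 4.95
eef_pos: [0.551, -0.0488, 0.1334]
eef_rot: [-0.261, 0.787, 0.071, 0.554]
wrist_force: [0.0, -0.1, -1.1]
opening: 0.002
grasp_force: 0.0
```

Request:
servo_tool(commands="0 0 0 3.9 0 1 0; 0 0 0 3.9 0 1 0; 0 0 0 3.9 0 1 0; 0 0 0 3.9 0 1 0; 0 0 0 3.9 0 1 0")

```text
time_s: 5.58
eef_pos: [0.5624, -0.0496, 0.1495]
eef_rot: [-0.261, 0.788, 0.071, 0.554]
wrist_force: [-2.2, -1.1, -1.7]
opening: 0.004
grasp_force: 1.2
```

Run:
```python
from h import *
go(Pin)
cv2.imwrite('pics/w3.png',camera('wrist'));cv2.imwrite('pics/top3.png',camera('top'))
a=cv2.imread('pics/top3.png')[95:255,255:495]; b=cv2.imread('pics/w3.png')
cv2.imwrite('pics/c3.png',np.vstack([cv2.convertScaleAbs(cv2.resize(a,(480,320),interpolation=cv2.INTER_CUBIC),alpha=1.4),cv2.resize(b,(480,280))]))
```

```text
t 5.575 p [ 0.5624 -0.0496  0.1495] turn [-0.004  0.011 -0.003] shift now [-40.5  -0.3  -4.4] after [-40.5  -0.4  -4.9] F [-2.2 -1.1 -1.7] q [-1.01  0.35  2.27  1.47  1.34 -0.69]
```

View pics/c3.png

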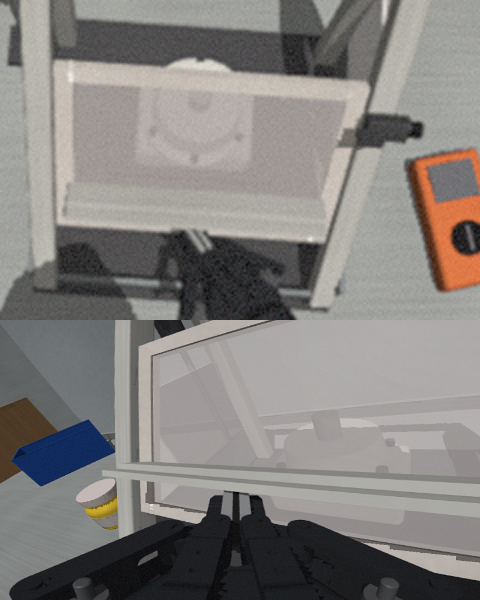

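Contact: about 3 N on the fingers, with the window starting to move. Continuing the slow push.

Request:
servo_tool(commands="0 0 0 3.9 0 1 0; 0 0 0 3.9 0 1 0; 0 0 0 4.8 0 1.2 0; 0 0 0 4.8 0 1.2 0; 0 0 0 4.8 0 1.2 0")

```text
time_s: 6.3
eef_pos: [0.5756, -0.0508, 0.1686]
eef_rot: [-0.261, 0.788, 0.071, 0.554]
wrist_force: [-0.9, 0.0, -2.5]
opening: 0.002
grasp_force: 1.3
```

Request:
servo_tool(commands="0 0 0 4.8 0 1.2 0; 0 0 0 4.8 0 1.2 0; 0 0 0 4.8 0 1.2 0; 0 0 0 4.8 0 1.2 0; 0 0 0 4.8 0 1.2 0")

```text
time_s: 6.92
eef_pos: [0.5897, -0.0521, 0.1889]
eef_rot: [-0.261, 0.787, 0.071, 0.554]
wrist_force: [-0.0, 0.5, -2.6]
opening: 0.001
grasp_force: 1.3
```

Request:
servo_tool(commands="0 0 0 4.8 0 1.2 0; 0 0 0 4.8 0 1.2 0; 0 0 0 3.9 0 1 0; 0 0 0 2.9 0 0.7 0; 0 0 0 0 0 0 0")

```text
time_s: 7.55
eef_pos: [0.5994, -0.0532, 0.2032]
eef_rot: [-0.261, 0.787, 0.071, 0.554]
wrist_force: [-1.0, 0.7, -0.4]
opening: -0.002
grasp_force: 0.0
```

Run:
```python
from h import *
go(Pin)
cv2.imwrite('pics/s4.png',camera('scene'));cv2.imwrite('pics/top4.png',camera('top'))
a=cv2.imread('pics/top4.png')[120:220,265:485]; b=cv2.imread('pics/s4.png')[80:240,130:370]
cv2.imwrite('pics/c4.png',np.vstack([cv2.convertScaleAbs(cv2.resize(a,(440,200),interpolation=cv2.INTER_CUBIC),alpha=1.4),cv2.resize(b,(440,293),interpolation=cv2.INTER_CUBIC)]).repeat(1,0))
A=cv2.convertScaleAbs(cv2.resize(a,(660,300),interpolation=cv2.INTER_CUBIC),alpha=1.4)
B=cv2.resize(b,(450,300),interpolation=cv2.INTER_CUBIC);B=np.pad(B,((0,0),(0,210),(0,0)))
cv2.imwrite('pics/c4.png',np.vstack([A,B]))
```

```text
t 7.55 p [ 0.5994 -0.0532  0.2032] turn [-0.004  0.01  -0.002] shift now [-103.9   -0.4  -20.2] after [-103.7   -0.6  -21.2] F [-1.   0.7 -0.4] q [-0.93  0.23  2.22  1.49  1.31 -0.5 ]
```

View pics/c4.png

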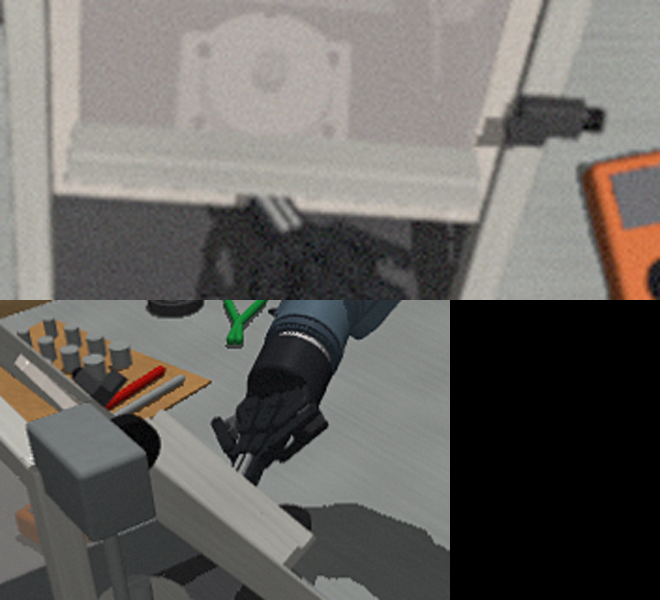

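Run:
```python
from h import *
def c(f,x,y,w,h,g=1.4): return cv2.convertScaleAbs(cv2.resize(cv2.imread(f'pics/{f}.png')[y:y+h,x:x+w],(400,300),interpolation=cv2.INTER_CUBIC),alpha=g)
cv2.imwrite('pics/c5.png',np.vstack([np.hstack([c('w1',410,170,120,90,1.2),c('top0',410,130,80,60)]),np.hstack([c('top4',390,140,80,60),c('scene0',150,95,80,60,1.6)])]))
```

```text
(no output)
```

View pics/c5.png

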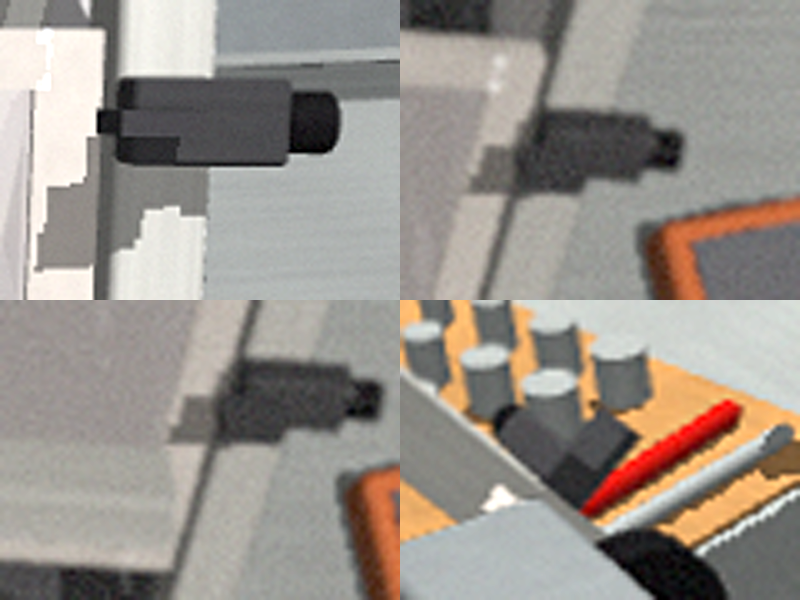

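The zoom shows, in the w1 panel, the tab tip at (97,121), i.e. image pixel (439,206), centred on a clamp spanning (117–290, 78–165). The grey patch in the top views is only its shadow.

Run:
```python
from h import *
np.set_printoptions(precision=4,suppress=True)
o=get_obs();c=calibration('wrist');R=rot(o).as_matrix();p=np.array(o['eef_pos'])
A=np.array(c['R'])@R; b=np.array(c['R'])@p+c['t']   # cam = A*tool + b
np.savez('he.npz',A=A,b=b)
Rw=Ro.from_quat([.839,-.03,.543,.013]).as_matrix(); pw=np.array([.4932,-.1053,.3038])
W=dict(c);W['R']=A@Rw.T;W['t']=b-W['R']@pw
T=calibration('top')
co=lambda X:np.array([(X-LE)@s,(X-LE)@gy,(X-LE)@n])*1e3
for nn in(.010,.018,.026): print('tip n',nn,co(plane(ray(W,(439.1,206.3)),LE+nn*n,n)),'clampc',co(plane(ray(W,(470.9,206.3)),LE+nn*n,n)))
w=lambda x,y:ray(W,(410+x/3.333,170+y/3.333));t=lambda x,y:ray(T,(410+(x-400)/5,130+y/5))
for nm,a,d in(('TL',(117,78),(545,112)),('knob',(338,121),(683,150)),('TR',(290,80),(648,117))):
    X,e=tri([w(*a),t(*d)]);print(nm,co(X),e[0]*1e3)
# lip in top4: upper outer edge
t4=lambda x,y:ray(T,(265+x/3,120+y/3))
for a in((68,185),(270,200),(478,215)):
    o_,v=t4(*a); X=plane((o_,v),LE,n); print('top4 lip upper edge',co(X))
print('w1 lip corner R, upper-edge', [co(plane(ray(W,a),LE,n)) for a in((430,347),(430,353),(122,349))])
print('tcp',co(p))
```

```text
tip n 0.01 [ 128.9111 -133.0332   10.0011] clampc [ 129.105  -159.1181   10.0011]
tip n 0.018 [ 128.6734 -135.5426   18.0019] clampc [ 128.8724 -162.3209   18.0019]
tip n 0.026 [ 128.4356 -138.052    26.0027] clampc [ 128.6399 -165.5236   26.0027]
TL [ 139.4042 -144.5322   26.3902] 1.521749060140184
knob [ 129.0073 -199.6437   23.0759] 0.12840551944930423
TR [ 139.524  -185.9205   26.2387] 1.7831839037340889
top4 lip upper edge [ 67.6499 128.8589  -0.    ]
top4 lip upper edge [65.7761  0.6995  0.    ]
top4 lip upper edge [  64.7676 -132.2365    0.    ]
w1 lip corner R, upper-edge [array([  13.893 , -127.6445,    0.    ]), array([   8.6694, -127.9106,    0.    ]), array([  7.768 , 131.2641,   0.    ])]
tcp [70.5645 25.7468 29.1587]
```

Run:
```python
from h import *
g=cv2.cvtColor(cv2.imread('pics/w2.png'),cv2.COLOR_BGR2GRAY)
for x in(260,350,450,550): print('w2',x,list(enumerate(g[:,x]))[120:185:1] and ' '.join(f'{y}:{g[y,x]}' for y in range(122,186,2)))
g=cv2.cvtColor(cv2.imread('pics/w1.png'),cv2.COLOR_BGR2GRAY)
for x in(160,220,400,420): print('w1',x,' '.join(f'{y}:{g[y,x]}' for y in range(320,385,2)))
```

```text
w2 260 122:212 124:211 126:210 128:211 130:209 132:209 134:211 136:213 138:209 140:212 142:210 144:212 146:212 148:211 150:211 152:207 154:209 156:206 158:207 160:225 162:225 164:224 166:225 168:225 170:225 172:232 174:85 176:91 178:93 180:92 182:133 184:215
w2 350 122:227 124:225 126:226 128:224 130:227 132:225 134:232 136:213 138:218 140:216 142:216 144:220 146:217 148:224 150:224 152:224 154:228 156:227 158:227 160:227 162:226 164:240 166:93 168:94 170:92 172:92 174:89 176:231 178:223 180:223 182:227 184:228
w2 450 122:242 124:216 126:217 128:216 130:218 132:216 134:217 136:222 138:227 140:228 142:229 144:225 146:223 148:225 150:225 152:225 154:226 156:146 158:93 160:92 162:93 164:91 166:93 168:125 170:225 172:220 174:222 176:221 178:220 180:221 182:218 184:219
w2 550 122:232 124:230 126:228 128:228 130:228 132:229 134:227 136:228 138:227 140:227 142:229 144:227 146:230 148:150 150:96 152:95 154:93 156:94 158:94 160:89 162:116 164:232 166:232 168:205 170:209 172:206 174:208 176:208 178:207 180:206 182:206 184:207
w1 160 320:164 322:165 324:159 326:142 328:144 330:148 332:146 334:1
[... 249 characters left out ...]
42 332:143 334:141 336:139 338:148 340:190 342:189 344:21 346:37 348:35 350:40 352:36 354:35 356:30 358:35 360:35 362:30 364:32 366:37 368:35 370:34 372:36 374:28 376:32 378:29 380:31 382:26 384:29
w1 400 320:162 322:159 324:159 326:161 328:164 330:142 332:144 334:146 336:146 338:143 340:147 342:136 344:28 346:38 348:36 350:33 352:33 354:30 356:32 358:38 360:36 362:34 364:29 366:38 368:31 370:32 372:28 374:25 376:26 378:24 380:26 382:32 384:35
w1 420 320:202 322:203 324:206 326:204 328:207 330:182 332:150 334:144 336:145 338:143 340:144 342:184 344:193 346:197 348:131 350:28 352:38 354:36 356:33 358:35 360:35 362:31 364:33 366:38 368:35 370:38 372:36 374:33 376:38 378:36 380:33 382:28 384:26
```

Request:
servo_tool(commands="0 0 0 -6 0 -1 0; 0 0 0 -6 0 -20 0; 0 0 0 -4 0 -30 0; 0 0 0 -4 0 -30 0; 0 0 0 0 0 0 0")

```text
time_s: 8.28
eef_pos: [0.5234, -0.0908, 0.2047]
eef_rot: [-0.26, 0.788, 0.069, 0.554]
wrist_force: [-0.1, -0.8, 0.6]
opening: 0.004
grasp_force: 0.0
```

Run:
```python
from h import *
go(Pin)
cv2.imwrite('pics/w6.png',camera('wrist'))
```

```text
t 8.275 p [ 0.5234 -0.0908  0.2047] turn [-0.001  0.009 -0.003] shift now [-83.5  -1.7  62. ] after [-84.1  -2.   61.2] F [-0.1 -0.8  0.6] q [-1.18  0.17  2.3   1.31  1.46 -0.55]
```

View pics/w6.png

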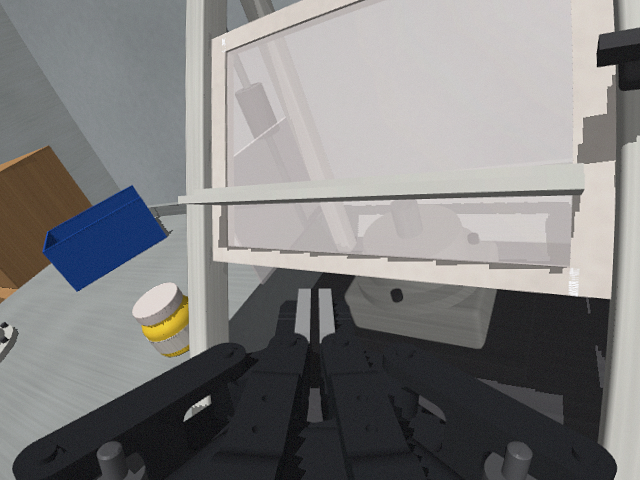

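```bash
cat > meas.py <<'E'
from h import *
np.set_printoptions(precision=2,suppress=True)
H=np.load('he.npz');A,b=H['A'],H['b'];c0=calibration('wrist')
def W(o_p,R):
    c=dict(c0);c['R']=A@R.T;c['t']=b-c['R']@np.array(o_p);return c
q=lambda w,x,y,z:Ro.from_quat([x,y,z,w]).as_matrix()
W2=W([.4756,-.0832,.1323],q(-.261,.788,.071,.553)); W6=calibration('wrist'); W1=W([.4932,-.1053,.3038],q(.013,.839,-.03,.543))
def edges(f,cols,lo,hi):
    g=cv2.cvtColor(cv2.imread(f'pics/{f}.png'),cv2.COLOR_BGR2GRAY).astype(int);r=[]
    for x in cols:
        d=[y for y in range(lo,hi) if g[y,x]<115 and g[y-1,x]>=115]
        if d:
            y0=d[0]; y1=next(y for y in range(y0+1,y0+40) if g[y,x]>110)
            r.append((x,y0-.5,y1-.5))
    return r
def fit(sets):  # unknown n_edge, yaw tweak, s per set
    def f(m):
        e=[];g=gy+m[1]*gx
        for k,(C,pts) in enumerate(sets):
            for x,y0,y1 in pts:
                for y,dn in((y0,0),(y1,.044)):
                    B=LE+m[2+k]*s+(m[0]+dn)*n
                    u1,u2=proj(C,B-.12*g),proj(C,B+.12*g)
                    t=(x-u1[0])/(u2[0]-u1[0]);e.append(u1[1]+t*(u2[1]-u1[1])-y)
        return np.array(e)
    r=least_squares(f,[0,0]+[.03]*len(sets));print('n',r.x[0]*1e3,'yaw',r.x[1],'s',r.x[2:]*1e3,'res',np.abs(r.fun).mean(),np.abs(r.fun).max());return r.x
co=lambda X:np.array([(X-LE)@s,(X-LE)@gy,(X-LE)@n])*1e3
E
python3 - <<'E'
from meas import *
e2=edges('w2',(260,300,350,400,450,500,550),140,178); e6=edges('w6',(250,300,350,400,450,500,550),180,208);print(e6)
fit([(W2,e2)]);fit([(W6,e6)]);fit([(W2,e2),(W6,e6)])
g=cv2.cvtColor(cv2.imread('pics/w6.png'),cv2.COLOR_BGR2GRAY)
print(g[24:96:3,590:640:4])
X,e=tri([ray(W1,(439.1,206.3)),ray(W6,(598,49))]);print('tip',co(X),e)
E
```

```text
[(250, 200.5, 203.5), (300, 198.5, 202.5), (350, 196.5, 200.5), (400, 194.5, 199.5), (450, 193.5, 197.5), (500, 191.5, 195.5), (550, 189.5, 195.5)]
n 1.878315255458701 yaw 0.010764958044871405 s [4.63] res 0.36409193603054135 0.8459863346554641
n 8.270982715200242 yaw 0.006550575108006594 s [74.73] res 0.2897570861958079 0.8393121684601965
n 3.2108062419759924 yaw 0.008430434663271244 s [ 4.78 74.47] res 0.3366402576795165 0.9706476962330441
[[212 212 213 211 214 212  76  84 151 200 198 203 206]
 [216 211 210 211 211 208 145  83 148 198 200 209 166]
 [213 213 209 210 211 213 154  79  93  54  64  65  71]
 [214 214 217 216 114  58  65  66  68  67  68  64  67]
 [212 214 169  65  66  67  68  68  62  67  66  67  66]
 [213 210 135  69  70  67  68  71  69  66  66  65  67]
 [211 211  10  65  69  71  69  65  68  67  67  66  72]
 [210 212  30  67  68  65  69  70  70  53  24  25  25]
 [211 212  20  70  51  41  30  26  23  30  30  23  28]
 [213 214  26  26  29  25  25  22  34  30  25  32  21]
 [215 213  26  28  30  26  24  28  27  25  29  23  27]
 [214 214  28  27  29  31  26  28  27  27  28  24  21]
 [213 214  21  33  31  28  23  31  28  31  24  26  31]
 [213 216  26  25  28  18  24  23  32  34  35  33  36]
 [211 211  52  92 208 222 221  37  27  39  40  30  33]
 [210 212 209 213 216 210 214  45  26  34  41  41  38]
 [213 209 209 211 214 213 218  52  27  30  41  38  37]
 [212 212 213 212 211 214 112  56  26  35  36  37  38]
 [213 211 211 213 212 213 118  57  31  33  36  32  35]
 [214 213 215 210 213 216 123  54  25  27  30  20  26]
 [215 214 210 213 212 212 117  63  31  28  22  31  25]
 [210 212 215 212 215 112 117  71  27  27  20  29  24]
 [211 210 211 211 208 114 117  79  39  40  89  97 113]
 [211 210 212 210 218 114 120  81  81 101 107 106 108]]
tip [ 129.63 -132.16    4.17] [np.float64(0.0010641630319657826), np.float64(0.0010641630319656891)]
```

Run:
```python
from meas import *
for y in(38,41,44,49):
    X,e=tri([ray(W1,(439.1,206.3)),ray(W6,(598,y))]);print(y,'tip',co(X),e[0]*1e3, 'w6 on n=4,10',co(plane(ray(W6,(598,y)),LE+.004*n,n)),co(plane(ray(W6,(598,y)),LE+.01*n,n)))
R=rot(get_obs());p=np.array(get_obs()['eef_pos'])
# back under the lip: finger axis 20 mm below lip, TCP 15 mm off pane
P=LE+.0745*s+.030*n+.028*gy-.020*s
print((R.inv().apply(P-p)*1e3).round(1), co(p))
```

```text
38 tip [ 130.4  -130.81   -3.58] 2.227114373442668 w6 on n=4,10 [ 134.72 -133.17    4.  ] [ 137.1  -133.54   10.  ]
41 tip [ 130.2  -131.17   -1.51] 1.9189445206996092 w6 on n=4,10 [ 133.49 -133.13    4.  ] [ 135.82 -133.5    10.  ]
44 tip [ 129.99 -131.53    0.6 ] 1.6041395091778483 w6 on n=4,10 [ 132.25 -133.1     4.  ] [ 134.55 -133.46   10.  ]
49 tip [ 129.63 -132.16    4.17] 1.0641630319657827 w6 on n=4,10 [ 130.21 -133.04    4.  ] [ 132.44 -133.41   10.  ]
[ 4.3 -2.3 79.5] [ 30.55 -17.52 -30.76]
```

Request:
servo_tool(commands="0 0 0 0 0 25 0; 0 0 0 0 0 25 0; 0 0 0 2 -1 20 0; 0 0 0 2 -1 9 0; 0 0 0 9.7 0 2.5 0")

```text
time_s: 8.95
eef_pos: [0.5964, -0.0488, 0.1971]
eef_rot: [-0.262, 0.788, 0.071, 0.553]
wrist_force: [-0.1, -0.1, -0.3]
opening: 0.004
grasp_force: 0.0
```

Request:
servo_tool(commands="0 0 0 4.8 0 1.2 0; 0 0 0 3.9 0 1 0; 0 0 0 3.9 0 1 0; 0 0 0 4.8 0 1.2 0; 0 0 0 4.8 0 1.2 0")

```text
time_s: 9.57
eef_pos: [0.6095, -0.0515, 0.2163]
eef_rot: [-0.261, 0.788, 0.07, 0.554]
wrist_force: [-2.8, -1.0, -1.5]
opening: 0.002
grasp_force: 1.3
```

Request:
servo_tool(commands="0 0 0 4.8 0 1.2 0; 0 0 0 4.8 0 1.2 0; 0 0 0 4.8 0 1.2 0; 0 0 0 4.8 0 1.2 0; 0 0 0 4.8 0 1.2 0")

```text
time_s: 10.2
eef_pos: [0.6236, -0.0527, 0.2367]
eef_rot: [-0.261, 0.788, 0.071, 0.554]
wrist_force: [-1.0, -2.6, -2.9]
opening: 0.0
grasp_force: 1.3
```

```bash
python3 -c "
from meas import *
print(co(np.array(get_obs()['eef_pos'])));go(Pin)"
```

```text
[111.95  28.52  29.68]
t 10.2 p [ 0.62 -0.05  0.24] turn [-0.    0.01 -0.  ] shift now [-143.4    1.6  -32.2] after [-143.1    1.3  -33.8] F [-1.  -2.6 -2.9] q [-0.88  0.18  2.17  1.5   1.28 -0.39]
```

Request:
servo_tool(commands="0 0 0 2.9 0 0.7 0; 0 0 0 1.9 0 0.5 0; 0 0 0 1 0 0.2 0; 0 0 0 -6 0 -1.5 0; 0 0 0 -6 0 -20 0")

```text
time_s: 10.82
eef_pos: [0.6039, -0.0603, 0.2357]
eef_rot: [-0.262, 0.787, 0.071, 0.554]
wrist_force: [0.5, 0.3, 0.4]
opening: -0.001
grasp_force: 0.0
```

Request:
servo_tool(commands="0 0 0 -4 0 -30 0; 0 0 0 -4 0 -30 0; 0 0 0 0 0 0 0")

```text
time_s: 11.2
eef_pos: [0.5506, -0.0905, 0.2438]
eef_rot: [-0.26, 0.787, 0.07, 0.554]
wrist_force: [-0.6, 1.1, -0.9]
opening: -0.002
grasp_force: 0.0
```

Run:
```python
from meas import *
o=get_obs();cv2.imwrite('pics/w7.png',camera('wrist'))
C=W(o['eef_pos'],rot(o).as_matrix())
print(co(np.array(o['eef_pos'])))
e=edges('w7',(250,300,350,400,450,500,550),150,240);print(e)
fit([(C,e)])
print('mark px',proj(C,LE+.1295*s-.132*gy+.004*n),'lip-edge at mark level px',proj(C,LE+.1295*s-.12*gy+.003*n))
g=cv2.cvtColor(cv2.imread('pics/w7.png'),cv2.COLOR_BGR2GRAY)
print(g[60:190:5,560:640:5])
```

```text
[ 77.96 -15.45 -31.37]
[(250, 201.5, 204.5), (300, 199.5, 202.5), (350, 197.5, 201.5), (400, 195.5, 199.5), (450, 194.5, 198.5), (500, 192.5, 197.5), (550, 191.5, 196.5)]
n 10.506930012092722 yaw 0.007862308971715592 s [121.75] res 0.2946011838272438 0.5732612095840466
mark px [601.83 167.97] lip-edge at mark level px [568.11 169.42]
[[194 196 196 198 206 201 203 206 205 202 205 207 207  75 140 202]
 [196 196 195 194 204 201 205 203 207 206 205 210 213  73 139 204]
 [195 193 195 196 207 206 204 206 203 203 204 208 210  75 138 200]
 [195 195 195 197 203 206 206 205 204 205 207 207 212  77 137 198]
 [195 193 195 195 203 204 205 205 206 208 207 205 212  75 134 196]
 [194 196 196 194 203 205 206 207 208 207 207 206 203  75 137 197]
 [191 194 195 194 204 201 203 206 203 206 205 202 203  77 135 197]
 [196 196 194 192 191 201 205 203 202 203 204 204 203  78 134 196]
 [193 196 195 195 204 200 202 203 204 204 206 207 204  74 137 193]
 [195 195 196 195 203 204 205 205 206 203 204 205 204  72 134 195]
 [194 192 196 193 205 204 204 204 206 205 205 202 202  75 132 189]
 [193 196 196 194 203 204 2
[... 278 characters left out ...]
 208 206 207 207  74 133 192]
 [194 191 193 192 205 207 205 207 206 204 206 205 208  74 133 186]
 [196 191 194 195 199 207 208 205 205 206 208 208 205  77 137  68]
 [189 194 193 190 209 205 206 206 204 206 207 206 210  74  30  61]
 [190 194 193 194 207 206 206 205 207 209 209 209 210  79  29  61]
 [195 190 195 191 211 206 206 207 205 209  68  66  65  64  64  63]
 [195 194 195 194 194 195 195 204 205  31  67  66  61  64  64  63]
 [196 197 197 197 196 194 196 207 207  16  60  60  62  66  61  64]
 [197 196 195 195 196 195 194 210 208  10  26  23  23  28  26  27]
 [195 196 195 197 197 196 193 210 208 208 208 210 114  70  27  34]
 [196 195 199 199 195 195 196 208 205 205 205 212 116  60  25  37]]
```

Run:
```python
from meas import *
o=get_obs();C=W(o['eef_pos'],rot(o).as_matrix())
g=cv2.cvtColor(cv2.imread('pics/w7.png'),cv2.COLOR_BGR2GRAY)
for x in(604,606,608,612,618): print(x,' '.join(f'{y}:{g[y,x]}' for y in range(154,182)))
print('lip R',' '.join(f'{y}:{g[y,580]}' for y in range(160,200)))
for nn in(0,.004,.008):
  for y in(159.5,173): print(nn,y,co(plane(ray(C,(609,y)),LE+nn*n,n)))
for nn in(0,.004,.008): print('lip',nn,[co(plane(ray(C,(x,y-0)),LE+nn*n,n)) for x,y in((300,199.5),(550,191.5))])
```

```text
604 154:206 155:206 156:206 157:206 158:205 159:206 160:208 161:210 162:212 163:199 164:161 165:149 166:154 167:159 168:162 169:165 170:166 171:169 172:173 173:177 174:182 175:175 176:138 177:137 178:171 179:212 180:208 181:206
606 154:203 155:208 156:206 157:207 158:208 159:209 160:202 161:141 162:46 163:24 164:22 165:20 166:22 167:22 168:23 169:22 170:26 171:25 172:21 173:23 174:25 175:26 176:24 177:16 178:129 179:216 180:208 181:207
608 154:207 155:207 156:210 157:212 158:167 159:83 160:31 161:34 162:39 163:46 164:40 165:39 166:38 167:38 168:34 169:39 170:38 171:36 172:34 173:35 174:20 175:26 176:24 177:16 178:117 179:217 180:208 181:207
612 154:207 155:208 156:215 157:180 158:56 159:62 160:64 161:63 162:67 163:66 164:64 165:65 166:65 167:64 168:63 169:60 170:63 171:66 172:67 173:60 174:25 175:24 176:21 177:36 178:131 179:215 180:207 181:208
618 154:209 155:210 156:218 157:136 158:65 159:63 160:64 161:69 162:64 163:64 164:66 165:60 166:68 167:66 168:64 169:69 170:64 171:66 172:63 173:46 174:26 175:23 176:24 177:15 178:179 179:216 180:164 181:167
lip R 160:211 161:209 162:209 163:211 164:205 165:194 166:196 167:194 168:194 169:196 170:196 171:193 172:193 173:194 174:195 175:196 176:195 177:196 178:196 179:196 180:197 181:195 182:196 183:200 184:197 185:195 186:194 187:198 188:196 189:200 190:171 191:78 192:74 193:74 194:76 195:72 196:97 197:112 198:115 199:113
0 159.5 [ 132.4  -133.55    0.  ]
0 173 [ 127.14 -133.6     0.  ]
0.004 159.5 [ 132.91 -133.87    4.  ]
0.004 173 [ 127.53 -133.92    4.  ]
0.008 159.5 [ 133.42 -134.18    8.  ]
0.008 173 [ 127.92 -134.24    8.  ]
lip 0 [array([120.98,  17.72,   0.  ]), array([ 120.56, -112.98,   -0.  ])]
lip 0.004 [array([121.23,  20.77,   4.  ]), array([ 120.81, -112.84,    4.  ])]
lip 0.008 [array([121.49,  23.82,   8.  ]), array([ 121.05, -112.7 ,    8.  ])]
```

Request:
servo_tool(commands="0 0 0 0 0 25 0; 0 0 0 0 0 25 0; 0 0 0 2 -1 20 0; 0 0 0 2 -1 9 0; 0 0 0 6.8 0 1.7 0")

```text
time_s: 11.88
eef_pos: [0.6219, -0.0487, 0.2336]
eef_rot: [-0.262, 0.788, 0.071, 0.553]
wrist_force: [-0.3, -0.6, -0.1]
opening: -0.005
grasp_force: 0.0
```

Request:
servo_tool(commands="0 0 0 3.9 0 1 0; 0 0 0 0 0 0 0")

```text
time_s: 12.12
eef_pos: [0.6243, -0.0508, 0.2379]
eef_rot: [-0.26, 0.787, 0.071, 0.554]
wrist_force: [0.0, 0.9, 0.7]
opening: 0.0
grasp_force: 0.0
```

```bash
python3 -c "
from meas import *
o=get_obs();print(co(np.array(o['eef_pos'])),o['wrist_force'],o['grasp_force'])"
```

```text
[113.24  30.43  29.41] [0.01 0.85 0.71] 0.0
```

Next, 13.3 mm more along the slope, slowing towards the end.

Request:
servo_tool(commands="0 0 0 2.9 0 0.7 0; 0 0 0 2.9 0 0.7 0; 0 0 0 2.9 0 0.7 0; 0 0 0 1.9 0 0.5 0; 0 0 0 1.4 0 0.4 0")

```text
time_s: 12.75
eef_pos: [0.6312, -0.0509, 0.2474]
eef_rot: [-0.261, 0.788, 0.071, 0.554]
wrist_force: [-1.7, -1.7, -1.5]
opening: -0.009
grasp_force: 0.9
```

Request:
servo_tool(commands="0 0 0 1 0 0.3 0; 0 0 0 0 0 0 0")

```text
time_s: 13.0
eef_pos: [0.6319, -0.0508, 0.2484]
eef_rot: [-0.261, 0.787, 0.071, 0.554]
wrist_force: [0.0, -0.3, -0.3]
opening: -0.003
grasp_force: 0.4
```

```bash
python3 -c "
from meas import *
o=get_obs();print(co(np.array(o['eef_pos'])),o['wrist_force'],o['grasp_force'])"
```

```text
[126.17  31.05  29.59] [ 0.   -0.29 -0.29] 0.3779742820188403
```

Request:
servo_tool(commands="0 0 0 -6 0 -1.5 0; 0 0 0 -6 0 -20 0; 0 0 0 -4 0 -30 0; 0 0 0 -4 0 -30 0; 0 0 0 0 0 0 0")

```text
time_s: 13.62
eef_pos: [0.5557, -0.0885, 0.2506]
eef_rot: [-0.26, 0.787, 0.07, 0.554]
wrist_force: [0.2, -0.0, -0.2]
opening: 0.003
grasp_force: 0.0
```

Run:
```python
from meas import *
o=get_obs();cv2.imwrite('pics/w8.png',camera('wrist'));C=W(o['eef_pos'],rot(o).as_matrix())
e=edges('w8',(250,300,350,400,450,500,550),150,240);print(e);fit([(C,e)])
g=cv2.cvtColor(cv2.imread('pics/w8.png'),cv2.COLOR_BGR2GRAY)
u=proj(C,LE+.1302*s-.1339*gy+.004*n);x=int(round(u[0]))+3;print('mark px',u)
print(x,' '.join(f'{y}:{g[y,x]}' for y in range(int(u[1])-22,int(u[1])+24)))
print('lip n=4',[co(plane(ray(C,(a,b)),LE+.004*n,n)) for a,b,_ in e])
for dy in(-7,0,7):print(u[1]+dy,co(plane(ray(C,(x,u[1]+dy)),LE+.004*n,n)))
```

```text
[(250, 201.5, 204.5), (300, 199.5, 202.5), (350, 197.5, 201.5), (400, 195.5, 199.5), (450, 194.5, 198.5), (500, 192.5, 197.5), (550, 191.5, 196.5)]
n 9.855292844523353 yaw 0.007301065692972961 s [129.99] res 0.29477695288862343 0.5730115010941006
mark px [614.42 186.49]
617 164:207 165:204 166:204 167:208 168:206 169:207 170:205 171:206 172:206 173:207 174:206 175:207 176:209 177:207 178:208 179:168 180:52 181:64 182:64 183:66 184:60 185:63 186:64 187:66 188:63 189:66 190:66 191:64 192:64 193:66 194:65 195:59 196:16 197:64 198:179 199:213 200:207 201:207 202:206 203:205 204:209 205:205 206:206 207:204 208:207 209:207
lip n=4 [array([129.44,  66.31,   4.  ]), array([129.37,  22.93,   4.  ]), array([129.37, -12.68,   4.  ]), array([129.42, -42.63,   4.  ]), array([129.02, -68.35,   4.  ]), array([129.17, -90.84,   4.  ]), array([ 128.93, -110.86,    4.  ])]
179.4905232579056 [ 132.96 -134.73    4.  ]
186.4905232579056 [ 130.18 -134.77    4.  ]
193.4905232579056 [ 127.41 -134.82    4.  ]
```

The lip stands within about 1 mm of the pointer. I'll draw the hand clear.

Request:
servo_tool(commands="0 0 0 -5 0 -20 0; 0 0 0 -5 0 -20 0; 0 0 0 0 0 0 0; 0 0 0 0 0 0 0")

```text
time_s: 14.18
eef_pos: [0.5195, -0.1046, 0.2513]
eef_rot: [-0.261, 0.787, 0.071, 0.554]
wrist_force: [0.4, -0.4, -0.7]
opening: -0.002
grasp_force: 0.0
```

Run:
```python
from meas import *
o=get_obs();cv2.imwrite('pics/w9.png',camera('wrist'));C=W(o['eef_pos'],rot(o).as_matrix())
u=proj(C,LE+.1292*s+.0*gy+.004*n);print(u,o['wrist_force'],np.abs(o['dq']).max())
e=edges('w9',(300,400,500),int(u[1])-25,int(u[1])+25);print([co(plane(ray(C,(a,b)),LE+.004*n,n)) for a,b,_ in e])
print(hand_in())
```

```text
[330.41 172.66] [ 0.37 -0.44 -0.72] 0.006411564951883315
[array([130.49,  25.93,   4.  ]), array([130.04, -49.83,   4.  ]), array([ 130.06, -105.49,    4.  ])]
the job is handed in; nothing more can be done
None
```

The window was pushed up until its lip stood level with the pointer, within about 1 mm by the wrist camera. The hand was drawn clear and the job handed in at about 14 s; no verdict came back.

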